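# Pop a pipe coupling out of its spring holder and trap it

## Task

In the half-open drawer, press the paddle of the spring ejector all the way down with one fingertip so that the brass coupling pops out of its seat, and stop the coupling on the chute with the other finger before it rolls off the end. Do not grip or lift anything and leave the other fittings where they lie. Finish while still holding: one finger keeping the paddle down, the other keeping the coupling trapped on the chute.

Things in the scene. Friction and masses are not known exactly. Their poses are not given: they have to be found in the camera images.
- holder: Spring ejector holder, grey steel bracket 150 x 56 mm fixed on the drawer bottom (30 mm above the work surface; drawer walls reach 98 mm above it). Origin on its underside under the seat; x points downhill along the chute, z up. Along x, mm: paddle -54.5 to -20.5; back wall -19 to -16, top z 39; seat -16 to 11.5, cheeks to z 35; then the chute to x 90.
- lip (a point): Middle of the lip between seat and chute, at x 11.5, z 30 mm of the holder. From here the open steel chute, 43 mm wide inside, slopes down at 12 degrees between rails only 4 mm high. At the height of the pressed paddle a fingertip clears the chute floor by 3 mm at x 36, 8 mm at x 60. The coupling needs a stop at x 38 or more to clear the lip.
- chute_end (a point): Middle of the open lower edge of the chute floor, at x 90, z 13 mm of the holder. Nothing stops the coupling on the chute: it rolls off this end in about half a second unless a finger already stands in its way.
- paddle_top (a point): Centre of the paddle's top face (moves with it), at x -37.5, y 0 of the holder. The flat grooved steel paddle is 34 mm along the holder's x and 40 mm across; its top is 38 mm above the drawer bottom at rest, 28 mm when fully pressed.
- paddle (a joint): Travel of the paddle, m: 0 up, 0.010 fully down on its stop. Spring return: about 2 N to start, 6 N at the bottom, plus part of the coupling's weight. It lifts the seat floor by 0.7 of its travel; the coupling rolls over the lip at roughly 0.006 to 0.008.
- coupling: Brass pipe coupling, a plain tube 26 mm in diameter, 40 mm long, about 0.12 kg, loose, lying in the seat across the chute. Origin at its centre, y along its axis, about which it turns as it rolls. In the seat its centre is at x 3, z 40 mm of the holder; on the chute it is 13 mm above the floor.
- nut0: Brass compression nut, hexagonal, 30 mm across flats and 18 mm high, loose on the drawer bottom; origin under its centre. Leave it alone.
- nut1: Brass compression nut, hexagonal, 26 mm across flats and 16 mm high, loose on the drawer bottom; origin under its centre. Leave it alone.
- nut2: Brass compression nut, hexagonal, 34 mm across flats and 18 mm high, loose on the drawer bottom; origin under its centre. Leave it alone.
- plug: Cast iron pipe plug with square head, 40 mm diameter, 38 mm high, loose; origin under its centre. Leave it alone.
- valve: Green painted ball valve, 68 mm long, 50 mm high with a flat steel lever, the lever reaching 62 mm from the middle; loose; origin under its middle, x along its bore. Leave it alone.
- clamp: Steel T-bolt clamp, a 56 mm band 18 mm high lying flat with a bolt with a square head along one side (at x 33 mm); loose; origin under the band's centre. Leave it alone.
There are look-alikes about, which are no part of the job. What is shaped like the coupling but blue, orange or turquoise is not meant.

How it is judged:
By the outcome, as a careful person would: the job done as asked, in the order asked, and still so for the second after the job is handed in, while the arm keeps its last pose, push and grip.
It also fails if it takes over 40 s, if anything falls off the work surface, if the arm or the gripper's body presses on something with over 40 N, if the wrist force passes 120 N, or if a joint passes its speed limit or range.

## Robot

A 6-joint arm with a two-finger parallel gripper is mounted at the origin on the work surface. World frame = base frame: x ahead of the robot, y to its left, z up, the work surface at z = 0. Lengths are in m, angles in degrees, forces in N, time in s.
With the tool pointing down it reaches from about 0.4 to 0.825 m from the base axis. Payload 7 kg.
Tool frame: the origin (TCP) lies between the finger pads; the fingertips stand 14 mm ahead of it and the grasp point (between the pads) lies 5 mm behind it; z points along the fingers, y is the line along which they close (so a half turn about z gives the same grasp; the last joint's range is limited). The gripper opens to 88 mm and grips with 3 to 60 N. Pads are 19 mm wide; open, the fingers measure 130 mm over their backs; the gripper's body (78 mm by 193 mm) begins 47 mm behind the grasp point.
Start: joints at [89.444, 20.546, 0.682, 0, -70.136, -16.507], TCP at [0.198, 0.645, 0.241] pointing down, gripper open.
Joint ranges: [-176.03, 176.03], [-82.01, 121.73], [-58.28, 71.71], [-173.87, 95.51], [-174.79, -0.11], [-173.66, 173.66]. Speed limits (degrees/s): [136.94, 136.94, 172.46, 180, 180, 180].

## Interface

Orientations are given as [roll, pitch, yaw] about the fixed x, y, z axes, in that order (R = Rz(yaw) Ry(pitch) Rx(roll)).
In Python, from plant import status, cams, job gives the robot as it stands. The module is installed in compiled form; this text tells all that it offers.
- The arm moves only by the tool step_arm, never from a script. Its arguments are lists of equal length, an entry for each row: "xyz": the shift along the tool's x, y, z each as a share of 20 cm, from -1 to 1, a list of three; "yaw": the turn about the tool's z as a share of 360 degrees, from -1 to 1; "claw": the closure, from -1 (fully open) to 1 (shut). A call has 1 to 20 rows; each row is the pose to reach, as a shift and turn from the pose commanded when the call began, along the tool's axes at that moment, turning the shorter way round; what a row does not reach only later rows make up. A row lasts 1/12 s, in which the tool goes at most 41.7 mm and 7.16 degrees, less where a joint would pass 70% of its speed; a pose out of reach is approached as far as the arm can. A call with a number of a shift or a turn outside -1 to 1 is refused whole. A call with a gripper value outside its range is refused whole. The fingers move at their own pace and stop on an object; "grip_force" is the grip in N (left out, the last holds). Time passes only in rows, so rows that repeat a pose let the fingers close. It gives the time, the measured TCP pose, the force, the opening and the grip force at its end, in the units of the state.
- status.get_state(): the state, without advancing time (a new reading comes with each control period).
- cams.capture(name): name is "scene" or "top"; returns (picture, depth): 480x640x3 uint8, blue, green, red; 480x640 float32, m along the optical axis (not along the pixel's ray), 0 where there is no reading.
- cams.calibration(name): a dict with "mtx" (3x3 intrinsics, pixels), "camera_from_world" (4x4, takes a point from world to camera coordinates). Camera axes: x right, y down, z forward; pixel columns grow to the right and rows downward; lengths in m; the calibration is good to about 2 mm. A picture is of the moment at which its call begins. calibration takes no time and is no camera call.
- job.close_job(): hands the job in; it is judged then, once.
The state is a dict: "time_s": time; "joints": joint angles; "qd": joint speeds; "joint_torque": joint torques, N m; "tcp_pos": TCP position; "eef_rot": TCP orientation; "contact_force": force on the tool from outside, world axes, zero at the start; "moment": the same for the moment, N m; "gripper_width": finger opening in m; "gripper_force": force on a finger pad.
Only numpy, scipy, OpenCV 4.12 (cv2) and the standard library are available. Lean on these libraries where they do the work, as an engineer would, in place of code of your own. Each camera call takes 0.05 s, during which the arm holds its last target. There are 200 camera calls.

## Working session

There is one attempt and no reset: what is moved stays moved. The work goes in short steps, Python scripts to look and compute and a tool call to move; the robot and the scene stay as the last step left them, time stands still between calls to the robot, and variables do not carry over. Pictures are saved under pics/ and viewed, at most 10 in all, crops included, and the job is handed in when it is done.

Besides the shell and the picture viewer there is one more tool, called after ">>>" as name(argument=value, ...), one argument or row to a line, values as JSON. step_arm: Moves the arm, as the interface text tells. Shift numbers are shares of 20 cm and turn numbers shares of 360 degrees, none past 1 either way. Its arguments: {"type":"object","properties":{"xyz":{"type":"array"},"yaw":{"type":"array"},"claw":{"type":"array"},"grip_force":{"type":"number"}},"required":["xyz","yaw","claw"]}

```bash
mkdir -p pics; cat > h.py <<'E'
import numpy as np,cv2
from plant import status,cams,job
def cap(n,f):
    p,d=cams.capture(n); cv2.imwrite(f'pics/{f}.png',p); np.save(f'pics/{f}.npy',d); return p,d
def w(n,d,u,v,z=None):
    c=cams.calibration(n);K=c['mtx'];T=np.linalg.inv(c['camera_from_world'])
    r=np.linalg.inv(K)@[u,v,1]
    if z is None:
        q=d[int(v)-1:int(v)+2,int(u)-1:int(u)+2]; q=q[q>0]; s=np.median(q) if q.size else 0
    else: s=(z-T[2,3])/(T[:3,:3]@r)[2]
    return T[:3,:3]@(r*s)+T[:3,3]
def px(n,P):
    c=cams.calibration(n);q=c['camera_from_world']@np.append(P,1);q=c['mtx']@q[:3];return q[:2]/q[2]
E
python3 - <<'E'
from h import *
print(status.get_state())
cap('scene','s0');cap('top','t0')
for n in('scene','top'):print(cams.calibration(n))
E
```

```text
{'time_s': 0.0, 'joints': array([ 8.94453486e+01,  2.05906066e+01,  6.33282901e-01, -2.16816934e-02,
       -7.01365202e+01, -1.65087581e+01]), 'qd': array([-0.07504581,  0.04371645, -0.06056646, -0.0063822 ,  0.04974282,
       -0.05062965]), 'joint_torque': array([ 3.20988611e-04, -5.82713485e+01,  2.93054563e+01,  6.99708447e+00,
        6.95720402e-03, -1.49336333e-04]), 'tcp_pos': array([0.19792186, 0.64482833, 0.23962339]), 'eef_rot': array([ 1.79904232e+02, -7.12769201e-03, -1.70707873e+01]), 'contact_force': array([-0.35215083, -0.61154479, -0.38329999]), 'moment': array([-0.01679807,  0.03627775,  0.04310418]), 'gripper_force': 0.0, 'gripper_width': 0.08761196357245317}
{'mtx': array([[448.88947914,   0.        , 313.60842436],
       [  0.        , 448.88947914, 235.9550661 ],
       [  0.        ,   0.        ,   1.        ]]), 'camera_from_world': array([[-0.79459409,  0.6071205 ,  0.00499217,  0.37850213],
       [ 0.42807173,  0.56604962, -0.70451574, -0.13394884],
       [-0.43055176, -0.55766704, -0.70967081,  1.05529469],
       [ 0.        ,  0.        ,  0.        ,  1.        ]])}
{'mtx': array([[599.18237473,   0.        , 312.59963426],
       [  0.        , 599.18237473, 237.89745065],
       [  0.        ,   0.        ,   1.        ]]), 'camera_from_world': array([[-0.02850946, -0.9995925 ,  0.00142834,  0.01019626],
       [-0.99604344,  0.02828786, -0.08424522,  0.49525009],
       [ 0.08417049, -0.00382447, -0.99644403,  1.33064814],
       [ 0.        ,  0.        ,  0.        ,  1.        ]])}
```

View pics/t0.png

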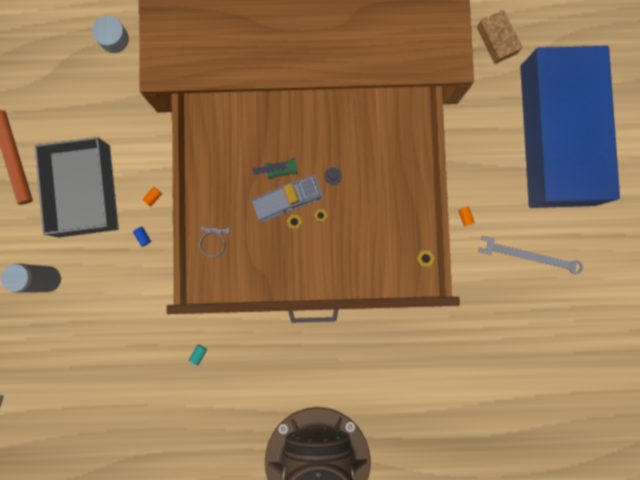

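View pics/s0.png

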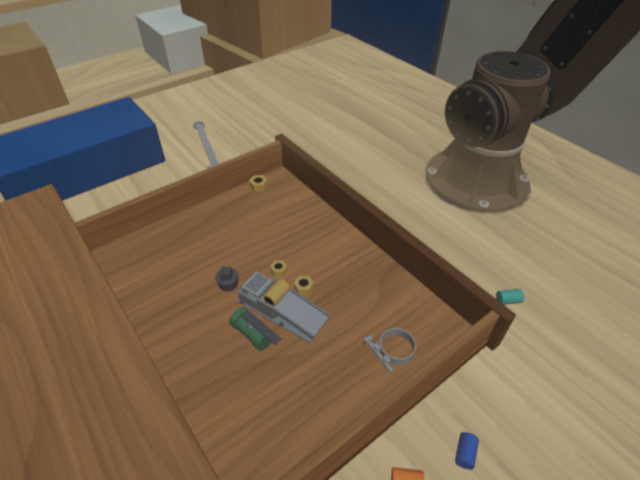

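The top view shows the holder at about (287,198). Its paddle is at (309,187), the gold coupling at (291,194), and the chute runs left and down to about (258,208). The coupling-like tubes are orange (152,196), blue (142,236), turquoise (198,355), orange (466,216) and the brass one at (291,194). Only the brass one lies in the holder's seat, so that is the one. I'll confirm it in an enlarged crop.

```bash
python3 - <<'E'
import cv2,numpy as np
a=cv2.imread('pics/t0.png')[150:240,240:360];cv2.imwrite('pics/c1.png',cv2.resize(a,(800,600),interpolation=cv2.INTER_CUBIC))
a=cv2.imread('pics/s0.png')[255:360,205:345];cv2.imwrite('pics/c2.png',cv2.resize(a,(800,600),interpolation=cv2.INTER_CUBIC))
E
```

```text
(no output)
```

View pics/c1.png

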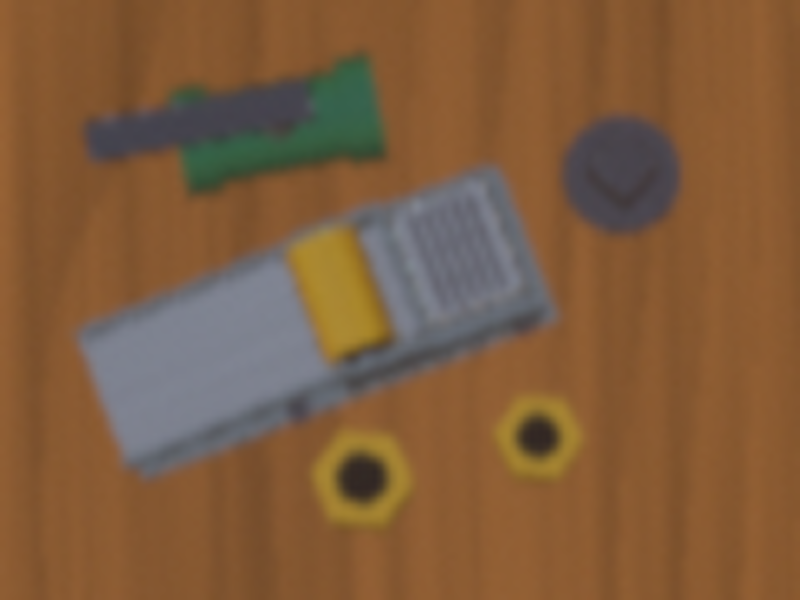

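View pics/c2.png

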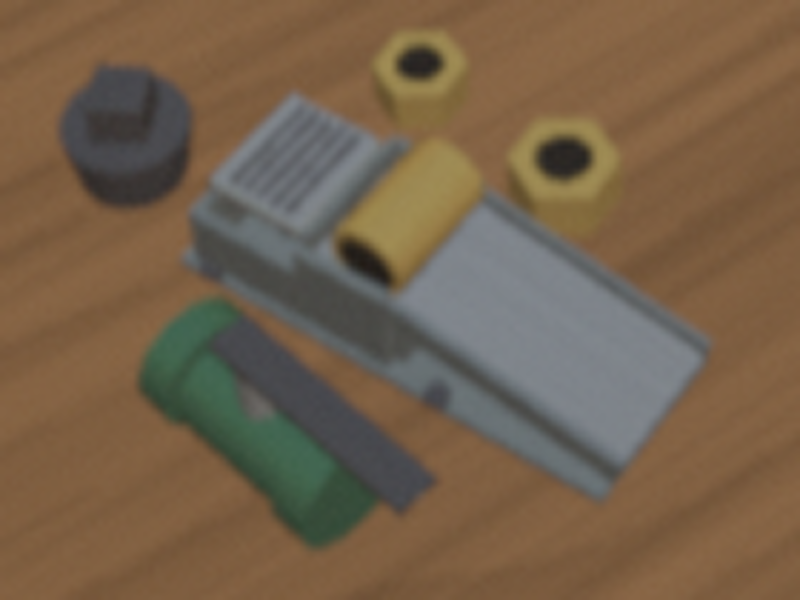

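The crop confirms it: a plain brass tube lies across the seat, centred near crop (341,294). The grooved paddle is at crop (463,250) and the chute end's middle at crop (105,400). Next I'll fit the holder pose from both views.

```bash
cat >> h.py <<'E'
def H(q,p):
    x,y,a=q;p=np.array(p)/1000;c,s=np.cos(a),np.sin(a)
    return np.array([x+c*p[0]-s*p[1],y+s*p[0]+c*p[1],.03+p[2]])
E
python3 - <<'E'
from h import *
from scipy.optimize import least_squares
t=lambda u,v:np.array([240+(u+.5)/800*120-.5,150+(v+.5)/600*90-.5])
s=lambda u,v:np.array([205+(u+.5)/800*140-.5,255+(v+.5)/600*105-.5])
ob=[('top',t(105,400),(90,0,14)),('top',t(463,250),(-37.5,0,38)),('top',t(341,294),(3,0,42)),
('scene',s(662,410),(90,0,14)),('scene',s(298,163),(-37.5,0,38)),('scene',s(410,212),(3,0,42))]
f=lambda q:np.concatenate([px(n,H(q,p))-m for n,m,p in ob])
r=least_squares(f,[.5,.05,1.8]);q=r.x
print(q,np.degrees(q[2]),r.fun.reshape(-1,2).round(2))
for n in('top','scene'):
    g=lambda q:np.concatenate([px(m,H(q,p))-k for m,k,p in ob if m==n]);print(n,least_squares(g,[.5,.05,1.8]).x)
dt=np.load('pics/t0.npy');ds=np.load('pics/s0.npy')
for n,m,p in ob: print(n,w(n,dt if n=='top' else ds,*m).round(4),H(q,p).round(4))
for nm,u,v,z in [('plug',621,175,.068),('valve-r',378,110,.05),('lever tip',90,140,.08),('leverbase',310,95,.08),('nutA',362,478,.048),('nutB',538,436,.048)]:
    P=w('top',dt,*t(u,v),z);c,s_=np.cos(q[2]),np.sin(q[2]);d=P[:2]-q[:2];print(nm,P.round(3),'holder',(1000*np.array([c*d[0]+s_*d[1],-s_*d[0]+c*d[1]])).round(1))
for n,d in(('top',dt),('scene',ds)):
    print(n,[ (x,(1000*w(n,d,*px(n,H(q,(x,0,30-max(0,x-11.5)*.2126)))).round(4)[2]-30).round(1)) for x in(25,40,55,70,85)])
E
```

```text
[0.58836003 0.03898292 1.91155186] 109.5238541213396 [[-0.88  0.9 ]
 [-1.2   1.15]
 [-0.22  0.86]
 [-0.37  0.14]
 [-1.12 -0.58]
 [-1.25  0.02]]
top [0.59050345 0.03725494 1.91390962]
scene [0.5872878  0.04003868 1.91057794]
top [0.5606 0.122  0.0416] [0.5583 0.1238 0.044 ]
top [0.6034 0.0009 0.0679] [0.6009 0.0036 0.068 ]
top [0.5876 0.041  0.0822] [0.5874 0.0418 0.072 ]
scene [0.5572 0.1234 0.0429] [0.5583 0.1238 0.044 ]
scene [0.6006 0.0068 0.0694] [0.6009 0.0036 0.068 ]
scene [0.5891 0.0488 0.0807] [0.5874 0.0418 0.072 ]
plug [ 0.627 -0.052  0.068] holder [-98.4  -5.9]
valve-r [0.655 0.028 0.05 ] holder [-32.5 -58.7]
lever tip [0.641 0.122 0.08 ] holder [ 60.3 -77.3]
leverbase [0.654 0.049 0.08 ] holder [-12.  -65.3]
nutA [0.531 0.037 0.048] holder [16.9 54.7]
nutB [ 0.544 -0.022  0.048] holder [-42.7  62.7]
top [(25, np.float64(25.7)), (40, np.float64(23.9)), (55, np.float64(19.0)), (70, np.float64(16.3)), (85, np.float64(12.0))]
scene [(25, np.float64(26.9)), (40, np.float64(23.3)), (55, np.float64(21.2)), (70, np.float64(18.2)), (85, np.float64(14.7))]
```

>>> step_arm(
  xyz=[
    [0.9,0.76,0],
    [0.9,0.76,0],
    [0.9,0.76,0],
    [0.9,0.76,0],
    [0.9,0.76,0],
    [0.9,0.76,0],
    [0.9,0.76,0],
    [0.9,0.76,0],
    [0.9,0.76,0],
    [0.9,0.76,0],
  ],
  yaw=[0,0,0,0,0,0,0,0,0,0],
  claw=[-0.7,-0.7,-0.7,-0.7,-0.7,-0.7,-0.7,-0.7,-0.7,-0.7],
)

```text
time_s: 0.93
tcp_pos: [0.3252, 0.4478, 0.2403]
eef_rot: [180.0, 0.0, -17.0]
contact_force: [-0.7, 0.5, 1.0]
gripper_width: 0.0741
gripper_force: 0.0
```

>>> step_arm(
  xyz=[
    [0.9,0.76,0],
    [0.9,0.76,0],
    [0.9,0.76,0],
    [0.9,0.76,0],
    [0.9,0.76,0],
    [0.9,0.76,0],
    [0.9,0.76,0],
    [0.9,0.76,0],
    [0.9,0.76,0],
    [0.9,0.76,0],
  ],
  yaw=[0,0,0,0,0,0,0,0,0,0],
  claw=[-0.7,-0.7,-0.7,-0.7,-0.7,-0.7,-0.7,-0.7,-0.7,-0.7],
)

```text
time_s: 1.77
tcp_pos: [0.4527, 0.2502, 0.2404]
eef_rot: [180.0, 0.0, -17.0]
contact_force: [-0.9, -0.5, 0.0]
gripper_width: 0.0745
gripper_force: 0.0
```

>>> step_arm(
  xyz=[
    [0.9,0.76,0],
    [0.9,0.76,0],
    [0.9,0.76,0],
    [0.9,0.76,0],
    [0.9,0.76,0],
    [0.9,0.76,0],
    [0.9,0.76,0],
    [0.9,0.76,0],
    [0.9,0.76,0],
    [0.9,0.76,0],
    [0.9,0.76,0],
    [0.9,0.76,0],
  ],
  yaw=[-0.1016,-0.1016,-0.1016,-0.1016,-0.1016,-0.1016,-0.1016,-0.1016,-0.1016,-0.1016,-0.1016,-0.1016],
  claw=[-0.7,-0.7,-0.7,-0.7,-0.7,-0.7,-0.7,-0.7,-0.7,-0.7,-0.7,-0.7],
)

```text
time_s: 2.77
tcp_pos: [0.5801, 0.0522, 0.2408]
eef_rot: [-180.0, -0.0, 19.6]
contact_force: [0.5, -0.4, 0.8]
gripper_width: 0.0746
gripper_force: 0.0
```

>>> step_arm(
  xyz=[
    [0.017,0.02,0.2],
    [0.017,0.02,0.4],
    [0.017,0.02,0.55],
    [0.017,0.02,0.575],
    [0.017,0.02,0.575],
    [0.017,0.02,0.575],
  ],
  yaw=[0,0,0,0,0,0],
  claw=[-0.7,-0.7,-0.7,-0.7,-0.7,-0.7],
)

```text
time_s: 3.27
tcp_pos: [0.586, 0.0489, 0.1271]
eef_rot: [180.0, -0.1, 19.6]
contact_force: [0.5, -1.0, 1.1]
gripper_width: 0.0742
gripper_force: 0.0
```

```bash
python3 - <<'E'
from h import *
p,d=cap('scene','s1');s=status.get_state();print(s['tcp_pos'],s['eef_rot'],s['gripper_width'])
q=[.5885,.0388,1.9115]
T=s['tcp_pos'];a=np.radians(109.6);u=np.array([np.cos(a),np.sin(a),0])
for k in(-1,1):
  for o in (0,.021): print(k,o,px('scene',T+u*k*(s['gripper_width']/2+o)-[0,0,.014]).round(1))
cv2.imwrite('pics/c3.png',cv2.resize(p[225:375,190:390],(800,600),interpolation=cv2.INTER_CUBIC))
E
```

```text
[0.58650575 0.04903311 0.12789481] [179.97236755  -0.18579637  19.57494591] 0.07438155888526785
-1 0 [257.6 267.7]
-1 0.021 [247.2 262.2]
1 0 [296.4 288.2]
1 0.021 [308.  294.2]
```

View pics/c3.png

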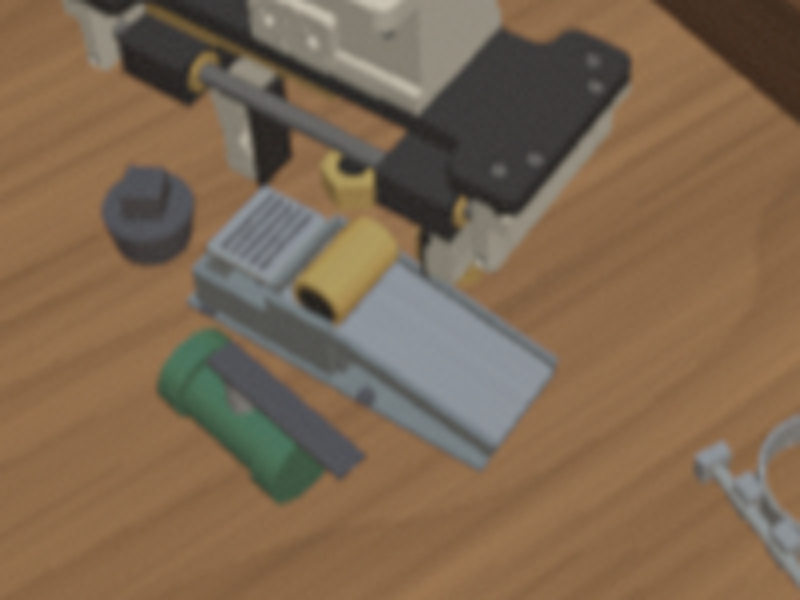

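Both fingers line up with the paddle and the chute, with tips at crop (255,180) and (455,285). The brass tube is between them at (345,270). I'll descend to just above the paddle.

>>> step_arm(
  xyz=[
    [0,0,0.08],
    [0,0,0.16],
    [0,0,0.2],
    [0,0,0.2],
    [0,0,0.2],
    [0,0,0.2],
  ],
  yaw=[0,0,0,0,0,0],
  claw=[-0.7,-0.7,-0.7,-0.7,-0.7,-0.7],
)

```text
time_s: 3.82
tcp_pos: [0.586, 0.0486, 0.0871]
eef_rot: [180.0, -0.1, 19.5]
contact_force: [-0.3, -0.8, -0.4]
gripper_width: 0.0747
gripper_force: 0.0
```

```bash
python3 - <<'E'
from h import *
p,d=cap('scene','s2');s=status.get_state();print(s['tcp_pos'],s['eef_rot'],s['gripper_width'],s['contact_force'])
cv2.imwrite('pics/c4.png',cv2.resize(p[240:345,205:345],(800,600),interpolation=cv2.INTER_CUBIC))
E
```

```text
[0.58596207 0.04856403 0.08702965] [ 1.79991651e+02 -1.28465053e-01  1.95304172e+01] 0.07438309528520928 [-0.06798697 -0.71564934  0.09057809]
```

View pics/c4.png

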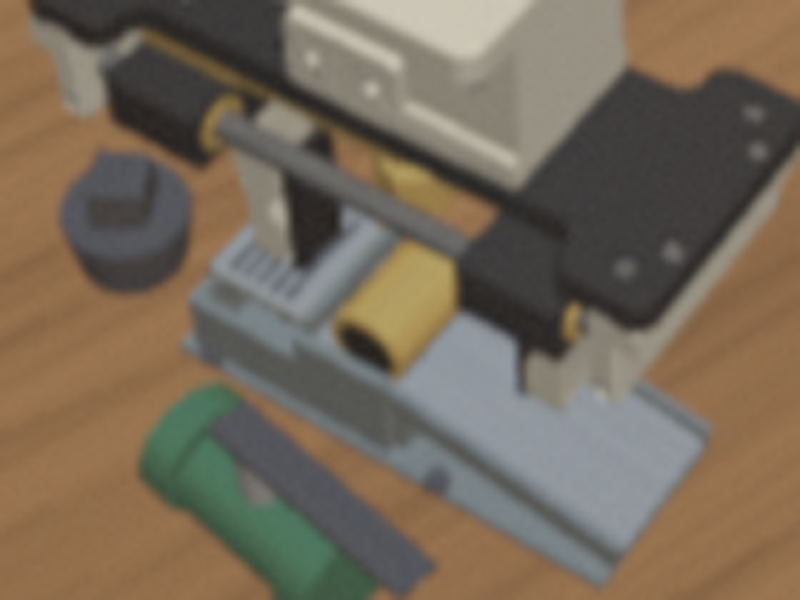

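The paddle finger stands mid-paddle, with its tip at about (298,255) and clear of the back wall. The other finger is on the chute at about (555,390), and the coupling is still in its seat. Now I'll press.

>>> step_arm(
  xyz=[
    [0,0,0.02],
    [0,0,0.035],
    [0,0,0.05],
    [0,0,0.065],
    [0,0,0.075],
    [0,0,0.08],
    [0,0,0.08],
    [0,0,0.08],
    [0,0,0.08],
    [0,0,0.08],
    [0,0,0.08],
  ],
  yaw=[0,0,0,0,0,0,0,0,0,0,0],
  claw=[-0.7,-0.7,-0.7,-0.7,-0.7,-0.7,-0.7,-0.7,-0.7,-0.7,-0.7],
)

```text
time_s: 4.78
tcp_pos: [0.5862, 0.0486, 0.0719]
eef_rot: [180.0, -0.2, 19.6]
contact_force: [-5.3, 2.2, 20.1]
gripper_width: 0.0749
gripper_force: 10.3
```

```bash
python3 - <<'E'
from h import *
p,d=cap('scene','s3');s=status.get_state();print(s['tcp_pos'],s['eef_rot'],s['gripper_width'],s['contact_force'])
cv2.imwrite('pics/c5.png',cv2.resize(p[240:345,205:345],(800,600),interpolation=cv2.INTER_CUBIC))
E
```

```text
[0.58615546 0.04858935 0.07191618] [ 1.79953883e+02 -1.53748020e-01  1.95783517e+01] 0.07461766800031029 [-4.97546806  1.09998368 20.79975769]
```

View pics/c5.png

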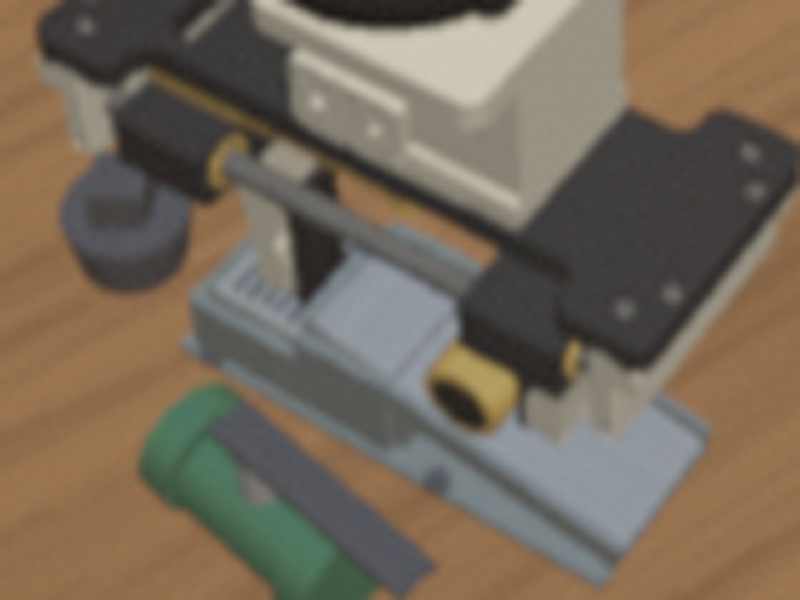

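The paddle is bottomed: the TCP is at 0.0719 m, where 0.072 m is full travel, with about 20 N against a spring of about 6 N. The seat is empty, and the brass coupling lies on the chute at crop (470,385), past the lip and against the other finger. I'll hold briefly, confirm it is stable, and hand in.

>>> step_arm(
  xyz=[
    [0,0,0],
    [0,0,0],
    [0,0,0],
    [0,0,0],
    [0,0,0],
    [0,0,0],
  ],
  yaw=[0,0,0,0,0,0],
  claw=[-0.7,-0.7,-0.7,-0.7,-0.7,-0.7],
)

```text
time_s: 5.33
tcp_pos: [0.5862, 0.0486, 0.0719]
eef_rot: [180.0, -0.2, 19.6]
contact_force: [-6.6, 2.3, 20.6]
gripper_width: 0.0742
gripper_force: 10.3
```

```bash
python3 - <<'E'
from h import *
a=cv2.imread('pics/s3.png');p,d=cap('scene','s4');s=status.get_state()
diff=np.abs(a.astype(int)-p)[290:325,275:305].mean();print(diff,s['tcp_pos'],s['contact_force'])
if diff<6 and 10<s['contact_force'][2]<35: print(job.close_job())
E
```

```text
0.9606349206349206 [0.58613471 0.0485655  0.07189319] [-5.05789352  1.8614092  20.49294669]
the job is handed in; nothing more can be done
None
```

I handed the job in at about 5.4 s with one finger holding the paddle fully down and the other keeping the popped-out brass coupling trapped on the chute; the verdict was not shown.

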